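# Make up two power-supply component kits

## Task

Make up the two component kits from the parts on the bench: the two-pocket tray gets the transformer in its large pocket and the tall slim capacitor in its small pocket; the three-pocket tray gets the heat sink lengthwise in its long pocket, and the squat capacitor and the toroidal choke in its two square pockets, one in each, whichever way round. Set every part down gently, upright and flat on the floor of its pocket, and leave the relay and the board-holder post standing where they are.

Things in the scene. Friction and masses are not known exactly. Their poses are not given: they have to be found in the camera images.
- tray_two: Two-pocket kit tray, grey plastic with pale pocket floors, fixed to the bench, 80 (x) x 144 (y) mm. Rims and webs 11 mm, pocket floors 3 mm over the bench. Origin at the centre of its underside, z up. In its frame: large square pocket 72 x 72 mm, centre x = 0, y = -32 mm; small square pocket 56 x 56 mm, centre x = 0, y = +40 mm.
- tray_three: Three-pocket kit tray, grey plastic with pale pocket floors, fixed to the bench, 144 (x) x 148 (y) mm. Rims and webs 11 mm, pocket floors 3 mm over the bench. Origin at the centre of its underside, z up. In its frame: long pocket 62 (x) x 112 (y) mm, centre x = -37 mm, y = 0; two square pockets 66 x 66 mm side by side, centres x = +35 mm, y = +37 and -37 mm.
- transformer: Small mains transformer, standing: dark steel core plate 54 (x) x 26 (y) x 46 (z) mm with a copper coil block 34 (x) x 44 (y) mm around its middle from 5 to 41 mm height; about 0.28 kg; origin at the centre of its underside, z up. Can be gripped across the coil (44 mm, along y) or across the core (54 mm, along x).
- tall_cap: Tall slim can capacitor, upright: black sleeve, bare aluminium top with a scored cross, 30 mm diameter, 58 mm high, about 60 g; origin at the centre of its underside, z up.
- squat_cap: Squat wide can capacitor, upright: black sleeve, bare aluminium top with a scored cross, 40 mm diameter, 34 mm high, about 65 g; origin at the centre of its underside, z up.
- choke: Toroidal choke lying flat: copper-wound ring with a hole in the middle on a thin black base disc, 42 mm diameter, 34 mm high, about 110 g; origin at the centre of its underside, z up.
- heatsink: Bare aluminium heat sink, fins up: 84 (x, along the fins) x 36 (y) x 36 (z) mm, about 130 g; origin at the centre of its underside, z up. Grip across its 36 mm width (along y).
- relay: Relay, not part of the kits: white box on a black base, 29 x 29 x 36 mm, loose; origin at the centre of its underside, z up.
- board_post: Black board-holder post, not part of the kits: foot 34 mm diameter, neck 24 mm with a yellow ring, 64 mm high, loose; origin at the centre of its underside, z up.

How it is judged (in metres and radians):
At the end, for the whole second after the job is handed in: Each part in its own pocket as asked, within 15 mm of the pocket centre in the tray's x and y, on the pocket floor (within 4 mm), within 0.12 rad of upright, at rest; heat sink within 0.4 rad of lengthwise; squat capacitor and choke one in each square pocket (x of transformer in the frame of tray_two between -0.015 and 0.015 m and y of transformer in the frame of tray_two between -0.047 and -0.017 m and x of tall_cap in the frame of tray_two between -0.015 and 0.015 m and y of tall_cap in the frame of tray_two between 0.025 and 0.055 m and x of heatsink in the frame of tray_three between -0.052 and -0.022 m and y of heatsink in the frame of tray_three between -0.015 and 0.015 m and angle between the x axis of heatsink and the y axis of tray_three, either way round below 0.4 rad and (((x of squat_cap in the frame of tray_three between 0.02 and 0.05 m and y of squat_cap in the frame of tray_three between 0.022 and 0.052 m) and (x of choke in the frame of tray_three between 0.02 and 0.05 m and y of choke in the frame of tray_three between -0.052 and -0.022 m)) or ((x of squat_cap in the frame of tray_three between 0.02 and 0.05 m and y of squat_cap in the frame of tray_three between -0.052 and -0.022 m) and (x of choke in the frame of tray_three between 0.02 and 0.05 m and y of choke in the frame of tray_three between 0.022 and 0.052 m))) and z of transformer in the frame of tray_two between -0.001 and 0.007 m and angle between each of transformer, tall_cap, squat_cap, choke, heatsink's own z axis and vertical below 0.12 rad and linear speed of each of transformer, tall_cap, squat_cap, choke, heatsink below 0.02 m/s and angular speed of each of transformer, tall_cap, squat_cap, choke, heatsink below 0.2 rad/s and z of tall_cap in the frame of tray_two between -0.001 and 0.007 m and z of squat_cap in the frame of tray_three between -0.001 and 0.007 m and z of choke in the frame of tray_three between -0.001 and 0.007 m and z of heatsink in the frame of tray_three between -0.001 and 0.007 m); the robot touches nothing.
It fails at once if the relay is pushed more than 20 mm away or tipped over (distance of relay from where it was at the start of the episode above 0.02 m or angle between relay's own z axis and vertical above 0.5 rad).
It fails at once if the board-holder post is pushed more than 20 mm away or tipped over (distance of board_post from where it was at the start of the episode above 0.02 m or angle between board_post's own z axis and vertical above 0.5 rad).
It fails at once if a part is let fall (from more than about 18 mm) or knocked away: over 0.6 m/s with no finger on it ((contact force between the fingers and transformer below 0.02 N and linear speed of transformer above 0.6 m/s) or (contact force between the fingers and tall_cap below 0.02 N and linear speed of tall_cap above 0.6 m/s) or (contact force between the fingers and squat_cap below 0.02 N and linear speed of squat_cap above 0.6 m/s) or (contact force between the fingers and choke below 0.02 N and linear speed of choke above 0.6 m/s) or (contact force between the fingers and heatsink below 0.02 N and linear speed of heatsink above 0.6 m/s)).
It also fails if it takes over 120 s, if anything falls off the work surface, if the arm or the gripper's body presses on something with over 40 N, if the wrist force passes 120 N, or if a joint passes its speed limit or range.

## Robot

A 6-joint arm with a two-finger parallel gripper is mounted at the origin on the work surface. World frame = base frame: x ahead of the robot, y to its left, z up, the work surface at z = 0. Lengths are in m, angles in degrees, forces in N, time in s.
With the tool pointing down it reaches from about 0.3 to 0.75 m from the base axis. Payload 8.5 kg.
Tool frame: the origin (TCP) lies midway between the tips of the shut fingers; the grasp point (between the pads) lies 19 mm behind it; z points along the fingers, y is the line along which they close (so a half turn about z gives the same grasp; the last joint's range is limited). The gripper opens to 85 mm and grips with 20 to 120 N. Pads are 22 mm wide; open, the fingers measure 114 mm over their backs; the gripper's body (76 mm by 85 mm) begins 54 mm behind the grasp point. The pads swing forward as they close: fully open they stand 13 mm farther back than shut.
Start: joints at [-79.544, 21.807, 74.336, -0, 83.858, -12.336], TCP at [0.213, -0.507, 0.231] pointing down, gripper open.
Joint ranges: [-178.18, 178.18], [-50.72, 133.34], [12.68, 142.11], [-81.47, 261.47], [9.98, 163.14], [-165.26, 165.26]. Speed limits (degrees/s): [136.94, 136.94, 180, 180, 180, 180].

## Interface

Orientations are given as a 3x3 rotation matrix whose columns are the frame's x, y, z axes.
In Python, from rig import env, viewer, recognise, pinpoint gives the robot as it stands.
- The arm moves only by the tool move_arm, never from a script. Its argument "plan" is text: rows parted by semicolons, each of 7 numbers parted by spaces: the shift along the tool's x, y, z in m, then the turn, a rotation vector about the tool's x, y, z in rad, then the finger opening in m, from 0 to 0.0854. A call has 1 to 12 rows; each row shifts and turns the commanded pose from where the row before left it, along the tool's axes as they then stand; what a row does not reach is not made up. A row lasts 1/8 s, in which the tool goes at most 62.5 mm and 10.7 degrees, less where a joint would pass 70% of its speed; a pose out of reach is approached as far as the arm can. A call is refused whole if a number of a shift passes 0.0625 or a number of a turn 0.188, either way. A call with a gripper value outside its range is refused whole. The fingers move at their own pace and stop on an object; "grip_force" is the grip in N (left out, the last holds). Time passes only in rows, so rows that do not move let the fingers close. It gives the time, the measured TCP pose, the force, the opening and the grip force at its end, in the units of the state.
- env.observe(): the state, without advancing time (a new reading comes with each control period).
- viewer.get_image(name): name is "side" or "top"; returns (picture, depth): 480x640x3 uint8, red, green, blue; 480x640 float32, m along the optical axis (not along the pixel's ray), 0 where there is no reading.
- viewer.calibration(name): a dict with "fx", "fy", "cx", "cy" (pixels), "k1" (the pictures are not rectified: a ray, as slopes to the right and down, at radius r is drawn at 1 + k1 r^2 times it, then the intrinsics apply), "R" (3x3) and "t" (3): a world point X has camera coordinates R X + t. Camera axes: x right, y down, z forward; pixel columns grow to the right and rows downward; lengths in m; the calibration is good to about 2 mm. A picture is of the moment at which its call begins. calibration takes no time and is no camera call.
- env.close_job(): hands the job in; it is judged then, once.
Trained networks look in the newest picture that a camera, given by its name, has taken for a name from the list of things; names that differ only in an ending like _2 or _b are one class to them, and where a whole thing is asked for, a point or a joint stands for the part that bears it (a point fixed in the world has none). Each returns a list of dicts, best first, with "conf" (0 to 1); they miss things now and then, are a little off and sometimes report something else, mostly with a low value. They report only what shows in the picture. A call takes as long as a camera call.
- recognise(camera, name): "extent" ([centre column, centre row, width, height] in pixels, round what is visible of it).
- pinpoint(camera, name): "pixel" ([column, row] in pixels: a listed point, or the origin of a listed thing).
The state is a dict: "time_s": time; "q": joint angles; "qvel": joint speeds; "joint_efforts": joint torques, N m; "position": TCP position; "tool_rot": TCP orientation; "ft_force": force on the tool from outside, world axes, zero at the start; "wrist_torque": the same for the moment, N m; "grip_width": finger opening in m; "gripper_force": force on a finger pad.
Only numpy, scipy, OpenCV 4.12 (cv2) and the standard library are available. Lean on these libraries where they do the work, as an engineer would, in place of code of your own. Each camera call takes 0.05 s, during which the arm holds its last target. There are 200 camera calls.

## Working session

There is one attempt and no reset: what is moved stays moved. The work goes in short steps, Python scripts to look and compute and a tool call to move; the robot and the scene stay as the last step left them, time stands still between calls to the robot, and variables do not carry over. Pictures are saved under pics/ and viewed, at most 14 in all, crops included, and the job is handed in when it is done.

Besides the shell and the picture viewer there is one more tool, called in YAML: its name, and indented under it one key for each argument. move_arm: Moves the arm, as the interface text tells. Its arguments: {"type":"object","properties":{"plan":{"type":"string"},"grip_force":{"type":"number"}},"required":["plan"]}

```bash
mkdir -p pics; ls
python3 - <<'E'
from rig import env,viewer,recognise,pinpoint
import cv2,numpy as np
s=env.observe();print(s['time_s'],s['position'],s['tool_rot'],s['grip_width'])
for c in ['top','side']:
    im,d=viewer.get_image(c);cv2.imwrite(f'pics/{c}0.png',im[...,::-1]);np.savez(f'{c}0.npz',im=im,d=d)
    k=viewer.calibration(c);print(c,{a:np.round(b,4).tolist() for a,b in k.items()})
    for n in 'tray_two tray_three transformer tall_cap squat_cap choke heatsink relay board_post'.split():
        print(n,[(np.round(r['extent']).tolist(),round(r['conf'],2)) for r in recognise(c,n)[:2]],[(np.round(r['pixel'],1).tolist(),round(r['conf'],2)) for r in pinpoint(c,n)[:2]])
E
```

```text
pics
0.0 [ 0.21299506 -0.50676063  0.23070391] [[ 9.21929049e-01  3.87358692e-01 -2.69983270e-04]
 [ 3.87358656e-01 -9.21927943e-01  1.46259691e-03]
 [ 3.17644505e-04 -1.45299093e-03 -9.99998894e-01]] 0.08544124915428085
top {'fx': 563.1671, 'fy': 563.1671, 'cx': 320.6353, 'cy': 238.306, 'k1': 0.0567, 'R': [[-0.027, -0.9996, 0.0048], [-0.9883, 0.026, -0.1505], [0.1503, -0.0088, -0.9886]], 't': [0.0114, 0.5597, 0.9032]}
tray_two [([508.0, 287.0, 88.0, 57.0], 0.88)] [([509.0, 284.4], 0.97)]
tray_three [([128.0, 285.0, 110.0, 105.0], 0.94)] [([127.5, 284.9], 0.67)]
transformer [([355.0, 299.0, 30.0, 52.0], 0.69), ([249.0, 238.0, 35.0, 34.0], 0.55)] [([252.7, 239.9], 0.95)]
tall_cap [([386.0, 231.0, 22.0, 21.0], 0.7), ([343.0, 175.0, 26.0, 28.0], 0.53)] [([381.7, 236.3], 0.71), ([289.3, 305.7], 0.37)]
squat_cap [([342.0, 176.0, 26.0, 24.0], 0.68), ([510.0, 286.0, 83.0, 56.0], 0.44)] []
choke [([285.0, 307.0, 20.0, 23.0], 0.61)] [([288.2, 303.7], 0.85)]
heatsink [([356.0, 300.0, 34.0, 46.0], 0.74)] [([354.6, 301.2], 0.87), ([129.8, 284.9], 0.68)]
relay [([279.0, 182.0, 20.0, 28.0], 0.82)]
[... 380 characters left out ...]
0.71)] [([455.7, 200.2], 0.58)]
tray_three [([217.0, 388.0, 118.0, 119.0], 0.83)] [([387.5, 263.2], 0.62)]
transformer [([281.0, 281.0, 35.0, 33.0], 0.77)] [([283.6, 286.7], 0.87)]
tall_cap [([364.0, 216.0, 10.0, 32.0], 0.74)] [([363.9, 223.7], 0.89)]
squat_cap [([388.0, 258.0, 49.0, 37.0], 0.62), ([304.0, 214.0, 20.0, 22.0], 0.57)] [([302.7, 221.1], 0.68)]
choke [([353.0, 302.0, 26.0, 25.0], 0.88)] [([350.0, 307.2], 0.89)]
heatsink [([388.0, 259.0, 49.0, 39.0], 0.86)] [([386.9, 263.5], 0.66)]
relay [([267.0, 241.0, 17.0, 22.0], 0.9)] [([266.8, 246.7], 0.66), ([281.6, 288.7], 0.58)]
board_post [([323.0, 244.0, 17.0, 35.0], 0.94), ([218.0, 389.0, 117.0, 116.0], 0.38)] [([322.8, 253.1], 0.83)]
```

Run:
```python
import cv2
a=cv2.imread('pics/top0.png');cv2.imwrite('pics/t1.png',cv2.resize(a[130:360,50:570],(800,354),interpolation=3))
a=cv2.imread('pics/side0.png');cv2.imwrite('pics/s1.png',cv2.resize(a[150:460,140:520],(735,600),interpolation=3))
```

```text
(no output)
```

View pics/t1.png

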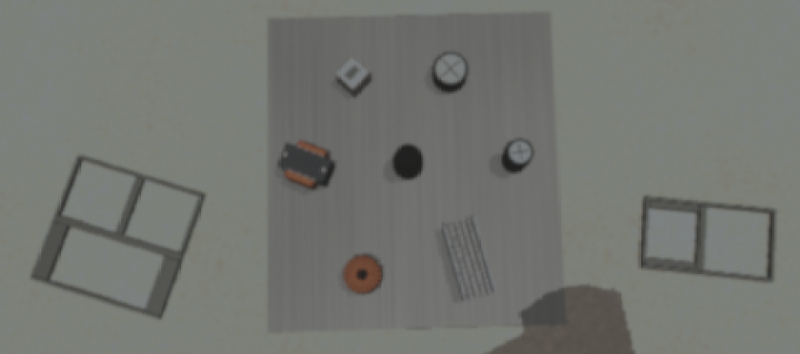

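View pics/s1.png

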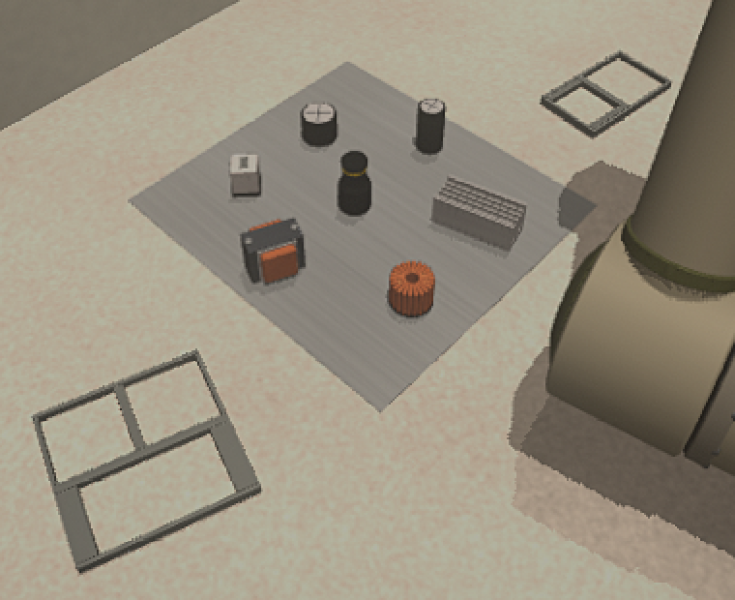

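```bash
cat > h.py <<'E'
import cv2,numpy as np
from rig import env,viewer,recognise,pinpoint
def world(c,d,uv=None):
    k=viewer.calibration(c);R=np.array(k['R']);t=np.array(k['t'])
    K=np.array([[k['fx'],0,k['cx']],[0,k['fy'],k['cy']],[0,0,1]])
    if uv is None: v,u=np.mgrid[0:480,0:640];uv=np.stack([u,v],-1).reshape(-1,2);z=d.ravel()
    else: uv=np.asarray(uv,float).reshape(-1,2);z=d
    p=cv2.undistortPoints(uv[:,None].astype(float),K,np.array([k['k1'],0,0,0,0]))[:,0]
    r=np.c_[p,np.ones(len(p))]
    if z is None: return -R.T@t,r@R   # origin, ray dirs
    return (r*np.asarray(z)[:,None]-t)@R
def plane(c,uv,h):
    o,r=world(c,None,uv);return o+r*((h-o[2])/r[:,2])[:,None]
def tri(ua,ub):
    o1,r1=world('top',None,ua);o2,r2=world('side',None,ub);r1=r1[0];r2=r2[0]
    s=np.linalg.lstsq(np.c_[r1,-r2],o2-o1,rcond=None)[0]
    a=o1+s[0]*r1;b=o2+s[1]*r2;return (a+b)/2,np.linalg.norm(a-b)
def rect(p):
    (cx,cy),(w,h),a=cv2.minAreaRect((p[:,:2]*1000).astype(np.float32));return [round(float(x),1) for x in (cx,cy,w,h,a)]
E
python3 - <<'E'
from h import *
for c in ['top','side']:
    f=np.load(c+'0.npz');P=world(c,f['d']).reshape(480,640,3);ok=f['d']>0
    m=(ok&(P[...,2]>.012)&(P[...,2]<.1)&(P[...,0]>.25)&(P[...,0]<.75)&(abs(P[...,1])<.3)).astype(np.uint8)
    b=ok&(abs(P[...,2])<.006)&(P[...,0]>.3)&(P[...,0]<.65)&(abs(P[...,1])<.2);print(c,'bench z',P[b][:,2].mean(),P[b][:,2].std())
    n,L,st,ce=cv2.connectedComponentsWithStats(m)
    for i in range(1,n):
        if st[i,4]<60: continue
        q=P[L==i];h=np.percentile(q[:,2],95);t=q[q[:,2]>h-.006]
        print(np.round(ce[i]),st[i,4],'h',round(h,4),'all',rect(q),'top',rect(t),np.round(t.mean(0),4))
# triangulated network points
N={'tray_two':[(509,284.4),(455.7,200.2)],'transformer':[(252.7,239.9),(283.6,286.7)],'tall_cap':[(381.7,236.3),(363.9,223.7)],'choke':[(288.2,303.7),(350,307.2)],'heatsink':[(354.6,301.2),(386.9,263.5)],'relay':[(279.9,180.1),(266.8,246.7)],'board_post':[(313.9,239.8),(322.8,253.1)]}
for k,(a,b) in N.items(): print(k,np.round(tri(a,b)[0],4),round(tri(a,b)[1],4))
print('squat side z0',plane('side',[(302.7,221.1)],0),'tray3 top',plane('top',[(127.5,284.9)],0))
# tray rims by colour
for c,boxes in {'top':{'two':(440,230,575,340),'three':(60,220,195,345)},'side':{'two':(410,170,500,230),'three':(150,325,285,455)}}.items():
    im=np.load(c+'0.npz')['im']
    for k,(x0,y0,x1,y1) in boxes.items():
        g=cv2.cvtColor(im,cv2.COLOR_RGB2GRAY)[y0:y1,x0:x1]
        T,m=cv2.threshold(g,0,255,cv2.THRESH_BINARY_INV|cv2.THRESH_OTSU)
        n,L,st,ce=cv2.connectedComponentsWithStats(m);i=1+np.argmax(st[1:,4])
        m=(L==i).astype(np.uint8)
        v,u=np.nonzero(m);print(c,k,T,st[i].tolist(),'rim',rect(plane(c,np.c_[u+x0,v+y0],.011)))
        # pockets = holes
        cs,hi=cv2.findContours(m,cv2.RETR_CCOMP,cv2.CHAIN_APPROX_NONE)
        for q,hh in zip(cs,hi[0]):
            if hh[3]>=0 and cv2.contourArea(q)>100: print('  hole',rect(plane(c,q[:,0]+[x0,y0],.009)))
E
```

```text
top bench z 0.0004462909724594489 0.001780982999698196
[342. 176.] 460 h 0.0365 all [671.1, -43.4, 38.1, 39.4, 88.3] top [670.7, -44.2, 38.2, 38.6, 44.8] [ 0.671  -0.0439  0.0337]
[279. 179.] 319 h 0.0386 all [668.8, 65.9, 28.2, 28.5, 47.0] top [668.8, 66.0, 28.0, 28.5, 46.3] [0.6685 0.066  0.036 ]
[248. 237.] 802 h 0.0486 all [567.5, 118.5, 54.3, 44.3, 66.2] top [568.2, 118.1, 54.0, 39.7, 67.7] [0.5678 0.1185 0.046 ]
[386. 231.] 326 h 0.0602 all [570.4, -113.7, 28.9, 29.1, 36.9] top [570.8, -114.2, 28.1, 27.9, 43.0] [ 0.5706 -0.1141  0.0578]
[315. 235.] 348 h 0.0661 all [566.2, 6.7, 32.5, 29.0, 88.2] top [568.1, 6.5, 24.7, 25.2, 88.5] [0.5683 0.0065 0.0641]
[362. 296.] 248 h 0.0374 all [463.4, -70.1, 83.2, 8.8, 14.1] top [463.2, -70.2, 82.8, 8.7, 13.9] [ 0.463  -0.0707  0.0347]
[356. 297.] 106 h 0.035 all [461.0, -60.2, 82.7, 2.5, 14.3] top [461.0, -60.3, 82.7, 2.4, 14.5] [ 0.4607 -0.0602  0.0328]
[352. 298.] 101 h 0.0352 all [459.0, -53.3, 81.7, 4.8, 11.8] top [458.8, -53.5, 81.4, 2.1, 14.1] [ 0.4583 -0.0536  0.0329]
[344. 301.] 117 h 0.0384 all [455.6, -40.7, 83.5, 2.6, 14.3] top 
[... 1618 characters left out ...]
[25, 27, 90, 56, 1574] rim [476.3, -322.9, 148.1, 81.9, 82.7]
  hole [481.4, -284.2, 56.5, 57.2, 82.8]
  hole [472.0, -355.5, 71.4, 73.9, 82.4]
top three 104.0 [10, 11, 114, 106, 2627] rim [496.8, 326.9, 151.8, 145.3, 71.1]
  hole [462.3, 339.5, 111.9, 63.8, 71.0]
  hole [518.0, 281.2, 66.2, 67.5, 71.1]
  hole [541.7, 351.1, 65.5, 67.9, 71.1]
side two 123.0 [9, 6, 68, 46, 766] rim [472.9, -318.0, 153.5, 87.1, 83.2]
  hole [478.6, -281.2, 53.7, 55.7, 82.8]
  hole [469.1, -352.4, 70.1, 73.1, 82.3]
side three 134.0 [6, 5, 119, 117, 3043] rim [491.8, 329.5, 148.4, 149.7, 71.0]
  hole [457.9, 341.1, 112.5, 61.2, 71.0]
  hole [537.3, 352.5, 67.3, 64.3, 71.1]
  hole [513.8, 283.6, 67.6, 64.3, 70.5]
```

```bash
cat > go.py <<'E'
import sys,numpy as np
from rig import env
x,y,z,psi=map(float,sys.argv[1:5])
s=env.observe();R=np.array(s['tool_rot']);p=np.array(s['position'])
h=np.degrees(np.arctan2(R[1,0],R[0,0]))
d=R.T@(np.array([x,y,z])-p);a=(h-psi+180)%360-180
print('t',s['time_s'],'p',p.round(4),'psi',h.round(2),'tilt',np.degrees(np.arccos(-R[2,2])).round(2),'w',round(s['grip_width'],4),'F',np.round(s['ft_force'],1))
print('shift',d.round(4),'turn z rad',round(np.radians(a),4),'| shift horiz dist',np.hypot(*d[:2]).round(3))
E
python3 go.py 0.570 -0.1135 0.16 22.8
```

```text
t 1.9 p [ 0.2131 -0.507   0.2313] psi 22.8 tilt 0.0 w 0.0852 F [ 1.  -0.4 -0.3]
shift [ 0.4815 -0.2245  0.0713] turn z rad -0.0001 | shift horiz dist 0.531
```

move_arm:
  plan: "0.048 -0.0225 0.007 0 0 0 0.06;0.048 -0.0225 0.007 0 0 0 0.06;0.048 -0.0225 0.007 0 0 0 0.06;0.048 -0.0225 0.007 0 0 0 0.06;0.048 -0.0225 0.007 0 0 0 0.06;0.048 -0.0225 0.007 0 0 0 0.06;0.048 -0.0225 0.007 0 0 0 0.06;0.048 -0.0225 0.007 0 0 0 0.06;0.048 -0.0225 0.007 0 0 0 0.06;0.048 -0.0225 0.007 0 0 0 0.06;0 0 0 0 0 0 0.06;0 0 0 0 0 0 0.06"
  grip_force: 40

```text
time_s: 3.4
position: [0.5682, -0.1139, 0.1613]
tool_rot: [[0.922, 0.388, -0.0], [0.388, -0.922, -0.0], [-0.0, 0.0, -1.0]]
ft_force: [0.8, 0.2, -0.1]
grip_width: 0.0601
gripper_force: 0.0
```

```bash
python3 go.py 0.570 -0.1135 0.024 22.8
```

```text
t 3.4 p [ 0.5682 -0.1139  0.1613] psi 22.81 tilt 0.02 w 0.0601 F [ 0.8  0.2 -0.1]
shift [0.0018 0.0004 0.1373] turn z rad 0.0001 | shift horiz dist 0.002
```

move_arm:
  plan: "0.002 0 0.04 0 0 0 0.06;0 0 0.04 0 0 0 0.06;0 0 0.037 0 0 0 0.06;0 0 0.02 0 0 0 0.06;0 0 0 0 0 0 0.06;0 0 0 0 0 0 0.025;0 0 0 0 0 0 0.02;0 0 0 0 0 0 0.02;0 0 0 0 0 0 0.02;0 0 0 0 0 0 0.02"

```text
time_s: 4.65
position: [0.5708, -0.1134, 0.0257]
tool_rot: [[0.922, 0.388, 0.002], [0.388, -0.922, -0.001], [0.001, 0.002, -1.0]]
ft_force: [-0.9, -1.9, 7.3]
grip_width: 0.0288
gripper_force: 39.4
```

```bash
python3 go.py 0.480 -0.2827 0.16 22.8
```

```text
t 4.65 p [ 0.5708 -0.1134  0.0257] psi 22.8 tilt 0.15 w 0.0288 F [-0.9 -1.9  7.3]
shift [-0.1491  0.1212 -0.1342] turn z rad 0.0 | shift horiz dist 0.192
```

move_arm:
  plan: "0 0 -0.03 0 0 0 0.02;0 0 -0.05 0 0 0 0.02;-0.025 0.0212 0 0 0 0 0.02;-0.04 0.032 0 0 0 0 0.02;-0.04 0.032 0 0 0 0 0.02;-0.03 0.024 0 0 0 0 0.02;-0.014 0.012 0 0 0 0 0.02;0 0 0.01 0 0 0 0.02;0 0 0.02 0 0 0 0.02;0 0 0 0 0 0 0.02"

```text
time_s: 5.9
position: [0.4797, -0.2805, 0.0728]
tool_rot: [[0.921, 0.389, -0.003], [0.389, -0.921, 0.003], [-0.001, -0.004, -1.0]]
ft_force: [0.4, -0.3, -0.4]
grip_width: 0.0283
gripper_force: 39.7
```

```bash
python3 go.py 0.480 -0.2827 0.0287 22.8
python3 - <<'E'
from h import *
im,d=viewer.get_image('top');a=im[220:345,430:580,::-1];cv2.imwrite('pics/t2.png',cv2.resize(a,(600,500),interpolation=3))
E
```

```text
t 5.9 p [ 0.4797 -0.2805  0.0728] psi 22.88 tilt 0.21 w 0.0283 F [ 0.4 -0.3 -0.4]
shift [-0.0006  0.0023  0.0441] turn z rad 0.0013 | shift horiz dist 0.002
```

View pics/t2.png

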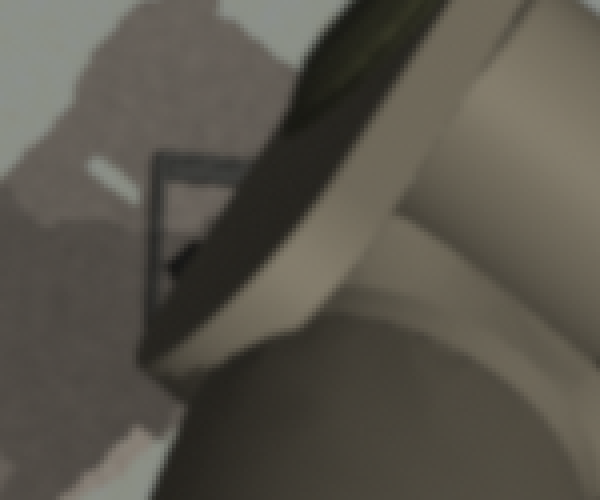

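move_arm:
  plan: "0 0.001 0.02 0 0 0 0.02;0 0.001 0.012 0 0 0 0.02;0 0 0.006 0 0 0 0.02;0 0 0.004 0 0 0 0.02;0 0 0 0 0 0 0.02;0 0 0 0 0 0 0.02"

```text
time_s: 6.7
position: [0.4808, -0.2843, 0.0327]
tool_rot: [[0.922, 0.387, 0.001], [0.387, -0.922, -0.0], [0.0, 0.001, -1.0]]
ft_force: [-0.3, -0.3, -0.3]
grip_width: 0.0289
gripper_force: 39.7
```

move_arm:
  plan: "0 0 0.002 0 0 0 0.02;0 0 0.0015 0 0 0 0.02;0 0 0 0 0 0 0.02;0 0 0 0 0 0 0.02"

```text
time_s: 7.2
position: [0.4806, -0.2842, 0.0288]
tool_rot: [[0.922, 0.387, 0.0], [0.387, -0.922, -0.0], [0.0, 0.0, -1.0]]
ft_force: [-0.2, -0.4, -0.9]
grip_width: 0.0285
gripper_force: 39.7
```

move_arm:
  plan: "0 0 0 0 0 0 0.035;0 0 0 0 0 0 0.05;0 0 0 0 0 0 0.055;0 0 -0.03 0 0 0 0.06;0 0 -0.05 0 0 0 0.065;0 0 -0.05 0 0 0 0.065;0 0 0 0 0 0 0.065"

```text
time_s: 8.07
position: [0.4818, -0.2852, 0.1626]
tool_rot: [[0.922, 0.387, 0.006], [0.388, -0.922, -0.005], [0.003, 0.007, -1.0]]
ft_force: [-0.8, 0.2, -0.9]
grip_width: 0.0649
gripper_force: 0.0
```

```bash
python3 go.py 0.567 0.119 0.16 66.3
```

```text
t 8.075 p [ 0.4818 -0.2852  0.1626] psi 22.8 tilt 0.45 w 0.0649 F [-0.8  0.2 -0.9]
shift [ 0.2351 -0.3396  0.0009] turn z rad -0.7592 | shift horiz dist 0.413
```

move_arm:
  plan: "0.02 -0.029 0 0 0 0 0.065;0.034 -0.049 0 0 0 0 0.065;0.034 -0.049 0 0 0 0 0.065;0.034 -0.049 0 0 0 0 0.065;0.034 -0.049 0 0 0 0 0.065;0.034 -0.049 0 0 0 0 0.065;0.03 -0.043 0 0 0 -0.1 0.065;0.0052 -0.0165 0 0 0 -0.16 0.065;0 0 0 0 0 -0.17 0.065;0 0 0 0 0 -0.17 0.065;0 0 0 0 0 -0.16 0.065;0 0 0 0 0 0 0.065"

```text
time_s: 9.57
position: [0.557, 0.1103, 0.1579]
tool_rot: [[0.403, 0.915, -0.002], [0.915, -0.403, 0.0], [-0.001, -0.001, -1.0]]
ft_force: [-0.1, 0.5, -1.1]
grip_width: 0.0648
gripper_force: 0.0
```

```bash
python3 go.py 0.567 0.119 0.013 66.3
python3 - <<'E'
from h import *
f=viewer.get_image('top');a=f[0][220:345,430:580,::-1];cv2.imwrite('pics/t3.png',cv2.resize(a,(600,500),interpolation=3))
P=world('top',f[1]);
for c in ['top','side']:
    im,d=viewer.get_image(c);P=world(c,d);q=P[(np.hypot(P[:,0]-.48,P[:,1]+.284)<.04)&(P[:,2]>.05)&(P[:,2]<.08)];print(len(q),rect(q),np.percentile(q[:,2],[5,50,95]))
E
```

```text
t 9.575 p [0.557  0.1103 0.1579] psi 66.26 tilt 0.09 w 0.0648 F [-0.1  0.5 -1.1]
shift [0.0121 0.0059 0.1449] turn z rad -0.0008 | shift horiz dist 0.013
280 [480.7, -283.2, 27.7, 28.7, 72.6] [0.05495156 0.06050405 0.06340219]Traceback (most recent call last):
  File "<stdin>", line 5, in <module>
    return _quantile_unchecked(
        a, q, axis, out, overwrite_input, method, keepdims, weights)
    return _ureduce(a,
                    func=_quantile_ureduce_func,
    ...<5 lines>...
                    overwrite_input=overwrite_input,
                    method=method)
    r = func(a, **kwargs)
    result = _quantile(arr,
                       quantiles=q,
    ...<2 lines>...
                       out=out,
                       weights=wgt)
    slices_having_nans = np.isnan(arr[-1, ...])
                                  ~~~^^^^^^^^^
IndexError: index -1 is out of bounds for axis 0 with size 0
```

View pics/t3.png

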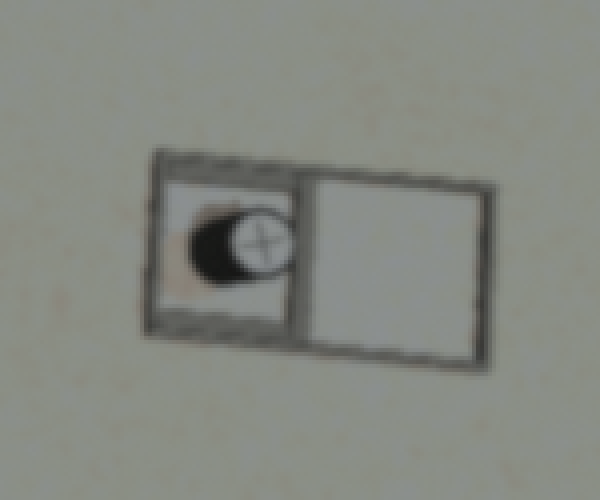

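move_arm:
  plan: "0.012 0.006 0.03 0 0 0 0.065;0 0 0.045 0 0 0 0.065;0 0 0.045 0 0 0 0.065;0 0 0.024 0 0 0 0.065;0 0 0 0 0 0 0.065;0 0 0 0 0 0 0.045;0 0 0 0 0 0 0.035;0 0 0 0 0 0 0.035;0 0 0 0 0 0 0.035;0 0 0 0 0 0 0.035"
  grip_force: 50

```text
time_s: 10.98
position: [0.5684, 0.1189, 0.0163]
tool_rot: [[0.402, 0.916, 0.003], [0.916, -0.402, 0.0], [0.001, 0.002, -1.0]]
ft_force: [-1.1, 0.3, 6.7]
grip_width: 0.0431
gripper_force: 52.9
```

```bash
python3 go.py 0.4705 -0.354 0.11 82.6
```

```text
t 10.975 p [0.5684 0.1189 0.0163] psi 66.32 tilt 0.15 w 0.0431 F [-1.1  0.3  6.7]
shift [-0.4723  0.1005 -0.094 ] turn z rad -0.2841 | shift horiz dist 0.483
```

move_arm:
  plan: "0 0 -0.03 0 0 0 0.035;0 0 -0.05 0 0 0 0.035;-0.03 0.0064 -0.03 0 0 0 0.035;-0.052 0.011 0 0 0 0 0.035;-0.052 0.011 0 0 0 0 0.035;-0.052 0.011 0 0 0 0 0.035;-0.052 0.011 0 0 0 0 0.035;-0.052 0.011 0 0 0 0 0.035;-0.052 0.011 0 0 0 0 0.035;-0.052 0.011 0 0 0 0 0.035;-0.052 0.011 0 0 0 0 0.035;-0.026 0.006 0 0 0 0 0.035"

```text
time_s: 12.48
position: [0.4692, -0.3561, 0.1248]
tool_rot: [[0.403, 0.915, -0.0], [0.915, -0.403, -0.0], [-0.0, -0.0, -1.0]]
ft_force: [0.4, 0.3, -3.4]
grip_width: 0.0428
gripper_force: 52.3
```

move_arm:
  plan: "0 0 0 0 0 -0.14 0.035;0 0 0.02 0 0 -0.144 0.035;0 0 0 0 0 0 0.035"

```text
time_s: 12.85
position: [0.4697, -0.3527, 0.1037]
tool_rot: [[0.13, 0.992, -0.002], [0.992, -0.13, 0.003], [0.002, -0.003, -1.0]]
ft_force: [0.1, 0.5, -3.5]
grip_width: 0.0432
gripper_force: 52.1
```

```bash
python3 go.py 0.4705 -0.354 0.0193 82.6
```

```text
t 12.85 p [ 0.4697 -0.3527  0.1037] psi 82.55 tilt 0.2 w 0.0432 F [ 0.1  0.5 -3.5]
shift [-0.0014  0.0012  0.0844] turn z rad -0.0008 | shift horiz dist 0.002
```

move_arm:
  plan: "-0.0014 0.0012 0.03 0 0 0 0.035;0 0 0.03 0 0 0 0.035;0 0 0.015 0 0 0 0.035;0 0 0.005 0 0 0 0.035;0 0 0.002 0 0 0 0.035;0 0 0 0 0 0 0.035;0 0 0 0 0 0 0.035"

```text
time_s: 13.72
position: [0.4714, -0.3555, 0.0235]
tool_rot: [[0.129, 0.992, 0.001], [0.992, -0.129, -0.001], [-0.001, 0.001, -1.0]]
ft_force: [-0.3, -0.9, -3.0]
grip_width: 0.0431
gripper_force: 52.2
```

move_arm:
  plan: "0 0 0.002 0 0 0 0.035;0 0 0.001 0 0 0 0.035;0 0 0.001 0 0 0 0.035;0 0 0 0 0 0 0.035;0 0 0 0 0 0 0.035"

```text
time_s: 14.35
position: [0.4712, -0.3554, 0.0193]
tool_rot: [[0.129, 0.992, 0.0], [0.992, -0.129, -0.0], [-0.0, 0.0, -1.0]]
ft_force: [-2.9, 2.6, 5.5]
grip_width: 0.0432
gripper_force: 53.2
```

Contact (weight now borne by the floor). Release and go for the squat capacitor.

move_arm:
  plan: "0 0 0 0 0 0 0.05;0 0 0 0 0 0 0.06;0 0 0 0 0 0 0.065;0 0 -0.03 0 0 0 0.065;0 0 -0.055 0 0 0 0.065;0 0 -0.055 0 0 0 0.065;0 0 0 0 0 0 0.065"

```text
time_s: 15.22
position: [0.4724, -0.3566, 0.1631]
tool_rot: [[0.128, 0.992, 0.006], [0.992, -0.128, -0.007], [-0.006, 0.007, -1.0]]
ft_force: [0.4, 0.6, -0.7]
grip_width: 0.0652
gripper_force: 0.0
```

```bash
python3 go.py 0.6703 -0.043 0.16 82.6
```

```text
t 15.225 p [ 0.4724 -0.3566  0.1631] psi 82.62 tilt 0.51 w 0.0652 F [ 0.4  0.6 -0.7]
shift [0.3364 0.1559 0.0022] turn z rad 0.0003 | shift horiz dist 0.371
```

move_arm:
  plan: "0.0264 0.0119 0 0 0 0 0.065;0.05 0.0232 0 0 0 0 0.065;0.05 0.0232 0 0 0 0 0.065;0.05 0.0232 0 0 0 0 0.065;0.05 0.0232 0 0 0 0 0.065;0.05 0.0232 0 0 0 0 0.065;0.05 0.0232 0 0 0 0 0.065;0.01 0.0048 0 0 0 0 0.065;0 0 0 0 0 0 0.065;0 0 0 0 0 0 0.065"

```text
time_s: 16.48
position: [0.6685, -0.0432, 0.1585]
tool_rot: [[0.13, 0.991, -0.001], [0.991, -0.13, -0.0], [-0.0, -0.001, -1.0]]
ft_force: [-1.0, 0.3, -0.3]
grip_width: 0.0644
gripper_force: 0.0
```

```bash
python3 go.py 0.6703 -0.043 0.010 82.6;  python3 - <<'E'
from h import *
im,d=viewer.get_image('top');a=im[220:345,430:580,::-1];cv2.imwrite('pics/t4.png',cv2.resize(a,(600,500),interpolation=3))
P=world('top',d);q=P[(np.hypot(P[:,0]-.471,P[:,1]+.354)<.05)&(P[:,2]>.03)&(P[:,2]<.08)];print(len(q),rect(q),np.percentile(q[:,2],[5,50,95]))
E
```

```text
t 16.475 p [ 0.6685 -0.0432  0.1585] psi 82.52 tilt 0.05 w 0.0644 F [-1.   0.3 -0.3]
shift [0.0004 0.0019 0.1485] turn z rad -0.0013 | shift horiz dist 0.002
828 [472.1, -355.1, 53.7, 44.1, 82.8] [0.03728142 0.04773335 0.0511519 ]
```

View pics/t4.png

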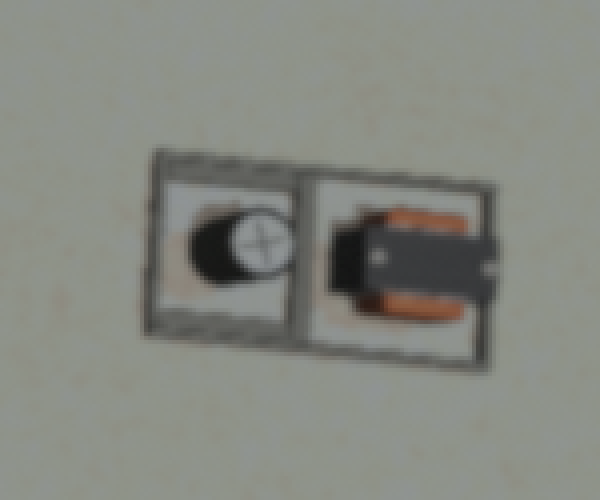

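move_arm:
  plan: "0 0.002 0.03 0 0 0 0.065;0 0 0.045 0 0 0 0.065;0 0 0.045 0 0 0 0.065;0 0 0.027 0 0 0 0.065;0 0 0 0 0 0 0.065;0 0 0 0 0 0 0.04;0 0 0 0 0 0 0.03;0 0 0 0 0 0 0.03;0 0 0 0 0 0 0.03;0 0 0 0 0 0 0.03"
  grip_force: 40

```text
time_s: 17.77
position: [0.672, -0.0426, 0.014]
tool_rot: [[0.129, 0.992, 0.004], [0.992, -0.129, -0.001], [-0.001, 0.004, -1.0]]
ft_force: [-1.2, -1.3, 7.0]
grip_width: 0.0384
gripper_force: 40.7
```

```bash
python3 go.py 0.5395 0.352 0.11 82.6
```

```text
t 17.775 p [ 0.672  -0.0426  0.014 ] psi 82.6 tilt 0.22 w 0.0384 F [-1.2 -1.3  7. ]
shift [ 0.3742 -0.1818 -0.097 ] turn z rad 0.0001 | shift horiz dist 0.416
```

move_arm:
  plan: "0 0 -0.03 0 0 0 0.03;0 0 -0.045 0 0 0 0.03;0.026 -0.0128 -0.02 0 0 0 0.03;0.05 -0.0243 0 0 0 0 0.03;0.05 -0.0243 0 0 0 0 0.03;0.05 -0.0243 0 0 0 0 0.03;0.05 -0.0243 0 0 0 0 0.03;0.05 -0.0243 0 0 0 0 0.03;0.05 -0.0243 0 0 0 0 0.03;0.04 -0.0192 0 0 0 0 0.03;0.008 -0.004 0.02 0 0 0 0.03;0 0 0 0 0 0 0.03"

```text
time_s: 19.27
position: [0.5378, 0.3527, 0.0861]
tool_rot: [[0.127, 0.992, -0.002], [0.992, -0.127, -0.001], [-0.001, -0.002, -1.0]]
ft_force: [0.5, -0.2, -1.3]
grip_width: 0.0387
gripper_force: 40.6
```

```bash
python3 go.py 0.5395 0.352 0.017 82.6
```

```text
t 19.275 p [0.5378 0.3527 0.0861] psi 82.69 tilt 0.13 w 0.0387 F [ 0.5 -0.2 -1.3]
shift [-0.0004  0.0019  0.0691] turn z rad 0.0016 | shift horiz dist 0.002
```

move_arm:
  plan: "0 0.001 0.03 0 0 0 0.03;0 0 0.02 0 0 0 0.03;0 0 0.01 0 0 0 0.03;0 0 0.004 0 0 0 0.03;0 0 0.002 0 0 0 0.03;0 0 0 0 0 0 0.03;0 0 0 0 0 0 0.03"

```text
time_s: 20.15
position: [0.5401, 0.3522, 0.0213]
tool_rot: [[0.129, 0.992, 0.001], [0.992, -0.129, 0.0], [0.0, 0.001, -1.0]]
ft_force: [0.2, -0.0, -0.4]
grip_width: 0.0382
gripper_force: 40.6
```

move_arm:
  plan: "0 0 0.002 0 0 0 0.03;0 0 0.001 0 0 0 0.03;0 0 0.001 0 0 0 0.03;0 0 0 0 0 0 0.03;0 0 0 0 0 0 0.03"

```text
time_s: 20.78
position: [0.5398, 0.3522, 0.0171]
tool_rot: [[0.129, 0.992, 0.0], [0.992, -0.129, 0.0], [0.0, 0.0, -1.0]]
ft_force: [-1.2, -0.6, 3.3]
grip_width: 0.0382
gripper_force: 40.9
```

move_arm:
  plan: "0 0 0 0 0 0 0.045;0 0 0 0 0 0 0.055;0 0 0 0 0 0 0.065;0 0 -0.03 0 0 0 0.065;0 0 -0.055 0 0 0 0.065;0 0 -0.055 0 0 0 0.065;0 0 0 0 0 0 0.065"

```text
time_s: 21.65
position: [0.5414, 0.3529, 0.1617]
tool_rot: [[0.128, 0.992, 0.009], [0.992, -0.129, 0.004], [0.005, 0.008, -1.0]]
ft_force: [0.1, 0.7, -0.7]
grip_width: 0.0649
gripper_force: 0.0
```

```bash
python3 go.py 0.4448 0.0595 0.16 82.6
```

```text
t 21.65 p [0.5414 0.3529 0.1617] psi 82.62 tilt 0.53 w 0.0649 F [ 0.1  0.7 -0.7]
shift [-3.034e-01 -5.820e-02 -2.000e-04] turn z rad 0.0003 | shift horiz dist 0.309
```

move_arm:
  plan: "-0.03 -0.0058 0 0 0 0 0.065;-0.05 -0.0096 0 0 0 0 0.065;-0.05 -0.0096 0 0 0 0 0.065;-0.05 -0.0096 0 0 0 0 0.065;-0.05 -0.0096 0 0 0 0 0.065;-0.05 -0.0096 0 0 0 0 0.065;-0.023 -0.0044 0 0 0 0 0.065;0 0 0 0 0 0 0.065;0 0 0 0 0 0 0.065"

```text
time_s: 22.78
position: [0.4432, 0.0597, 0.1564]
tool_rot: [[0.128, 0.992, -0.001], [0.992, -0.128, 0.0], [0.0, -0.001, -1.0]]
ft_force: [-0.5, -0.9, -0.7]
grip_width: 0.0648
gripper_force: 0.0
```

```bash
python3 go.py 0.4448 0.0595 0.010 82.6;  python3 - <<'E'
from h import *
im,d=viewer.get_image('top');a=im[220:350,60:200,::-1];cv2.imwrite('pics/t5.png',cv2.resize(a,(600,557),interpolation=3))
P=world('top',d);q=P[(np.hypot(P[:,0]-.541,P[:,1]-.352)<.05)&(P[:,2]>.025)&(P[:,2]<.08)];print(len(q),rect(q),np.percentile(q[:,2],[5,50,95]))
E
```

```text
t 22.775 p [0.4432 0.0597 0.1564] psi 82.62 tilt 0.04 w 0.0648 F [-0.5 -0.9 -0.7]
shift [0.     0.0017 0.1464] turn z rad 0.0003 | shift horiz dist 0.002
498 [540.4, 350.0, 38.2, 40.0, 2.1] [0.03011998 0.03645875 0.03938543]
```

View pics/t5.png

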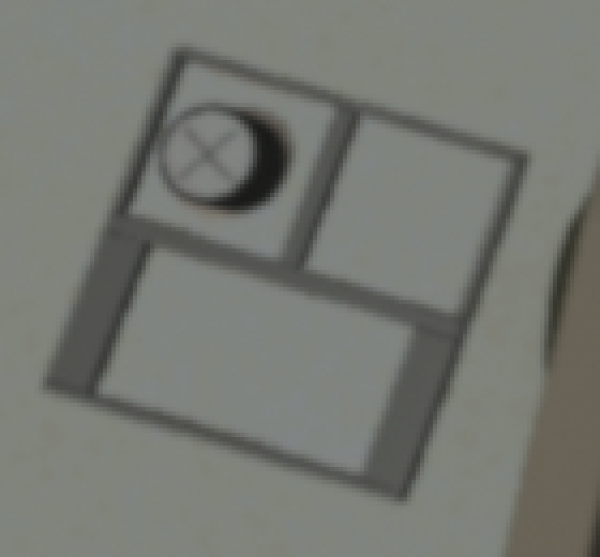

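move_arm:
  plan: "0 0.0017 0.03 0 0 0 0.065;0 0 0.045 0 0 0 0.065;0 0 0.045 0 0 0 0.065;0 0 0.026 0 0 0 0.065;0 0 0 0 0 0 0.065;0 0 0 0 0 0 0.042;0 0 0 0 0 0 0.032;0 0 0 0 0 0 0.032;0 0 0 0 0 0 0.032;0 0 0 0 0 0 0.032"

```text
time_s: 24.08
position: [0.4456, 0.0592, 0.0121]
tool_rot: [[0.129, 0.992, 0.003], [0.992, -0.129, 0.0], [0.0, 0.003, -1.0]]
ft_force: [-0.8, 2.9, 7.5]
grip_width: 0.041
gripper_force: 40.9
```

```bash
python3 go.py 0.516 0.2824 0.11 82.6
```

```text
t 24.075 p [0.4456 0.0592 0.0121] psi 82.61 tilt 0.16 w 0.041 F [-0.8  2.9  7.5]
shift [ 0.2305  0.0414 -0.0977] turn z rad 0.0002 | shift horiz dist 0.234
```

move_arm:
  plan: "0 0 -0.03 0 0 0 0.032;0 0 -0.045 0 0 0 0.032;0.0305 0.0054 -0.02 0 0 0 0.032;0.05 0.009 0 0 0 0 0.032;0.05 0.009 0 0 0 0 0.032;0.05 0.009 0 0 0 0 0.032;0.04 0.0072 0 0 0 0 0.032;0.01 0.0018 0.015 0 0 0 0.032;0 0 0 0 0 0 0.032;0 0 0 0 0 0 0.032"

```text
time_s: 25.32
position: [0.5153, 0.281, 0.091]
tool_rot: [[0.13, 0.992, -0.0], [0.992, -0.13, -0.0], [-0.0, -0.0, -1.0]]
ft_force: [-0.1, -0.1, -1.0]
grip_width: 0.041
gripper_force: 41.1
```

```bash
python3 go.py 0.516 0.2824 0.0151 82.6
```

```text
t 25.325 p [0.5153 0.281  0.091 ] psi 82.55 tilt 0.04 w 0.041 F [-0.1 -0.1 -1. ]
shift [0.0015 0.0005 0.0759] turn z rad -0.0009 | shift horiz dist 0.002
```

move_arm:
  plan: "0.0015 0 0.03 0 0 0 0.032;0 0 0.025 0 0 0 0.032;0 0 0.012 0 0 0 0.032;0 0 0.003 0 0 0 0.032;0 0 0.002 0 0 0 0.032;0 0 0.001 0 0 0 0.032;0 0 0.001 0 0 0 0.032;0 0 0 0 0 0 0.032;0 0 0 0 0 0 0.032"

```text
time_s: 26.45
position: [0.5158, 0.2837, 0.0169]
tool_rot: [[0.129, 0.992, 0.0], [0.992, -0.129, 0.0], [0.0, 0.0, -1.0]]
ft_force: [0.3, -0.6, -1.9]
grip_width: 0.0412
gripper_force: 41.1
```

move_arm:
  plan: "0 0 0.0015 0 0 0 0.032;0 0 0 0 0 0 0.032;0 0 0 0 0 0 0.05;0 0 0 0 0 0 0.06;0 0 0 0 0 0 0.065;0 0 -0.03 0 0 0 0.065;0 0 -0.055 0 0 0 0.065;0 0 -0.055 0 0 0 0.065;0 0 0 0 0 0 0.065"

```text
time_s: 27.58
position: [0.5174, 0.2843, 0.1597]
tool_rot: [[0.128, 0.992, 0.008], [0.992, -0.128, 0.003], [0.004, 0.008, -1.0]]
ft_force: [0.4, 1.0, -0.3]
grip_width: 0.0652
gripper_force: 0.0
```

```bash
python3 go.py 0.459 -0.057 0.16 14.2
```

```text
t 27.575 p [0.5174 0.2843 0.1597] psi 82.62 tilt 0.51 w 0.0652 F [ 0.4  1.  -0.3]
shift [-0.3459 -0.014  -0.0017] turn z rad 1.1941 | shift horiz dist 0.346
```

move_arm:
  plan: "-0.03 -0.0012 0 0 0 0 0.062;-0.052 -0.002 0 0 0 0 0.062;-0.052 -0.002 0 0 0 0 0.062;-0.052 -0.002 0 0 0 0 0.062;-0.052 -0.002 0 0 0 0 0.062;-0.052 -0.002 0 0 0 0 0.062;-0.042 -0.0018 0 0 0 0 0.062;-0.014 -0.001 0 0 0 0 0.062;0 0 0 0 0 0.17 0.062;0 0 0 0 0 0.17 0.062;0 0 0 0 0 0.17 0.062;0 0 0 0 0 0.17 0.062"

```text
time_s: 29.08
position: [0.4572, -0.0568, 0.1547]
tool_rot: [[0.727, 0.687, -0.001], [0.687, -0.727, 0.001], [-0.0, -0.001, -1.0]]
ft_force: [-0.3, -0.1, -1.0]
grip_width: 0.0622
gripper_force: 0.0
```

move_arm:
  plan: "0 0 0 0 0 0.17 0.062;0 0 0 0 0 0.17 0.062;0 0 0 0 0 0.174 0.062;0 0 0 0 0 0 0.062;0 0 0 0 0 0 0.062"

```text
time_s: 29.7
position: [0.4573, -0.0572, 0.155]
tool_rot: [[0.969, 0.249, -0.001], [0.249, -0.969, 0.0], [-0.0, -0.0, -1.0]]
ft_force: [0.0, -0.0, -0.2]
grip_width: 0.0622
gripper_force: 0.0
```

```bash
python3 go.py 0.459 -0.057 0.010 14.2;  python3 - <<'E'
from h import *
im,d=viewer.get_image('top')
P=world('top',d);q=P[(np.hypot(P[:,0]-.517,P[:,1]-.282)<.04)&(P[:,2]>.025)&(P[:,2]<.08)];print(len(q),rect(q),np.percentile(q[:,2],[5,50,95]))
E
```

```text
t 29.7 p [ 0.4573 -0.0572  0.155 ] psi 14.42 tilt 0.04 w 0.0622 F [ 0.  -0.  -0.2]
shift [0.0018 0.0003 0.145 ] turn z rad 0.0038 | shift horiz dist 0.002
463 [516.8, 282.9, 39.1, 40.2, 69.9] [0.02989573 0.03599768 0.03872815]
```

move_arm:
  plan: "0.0018 0 0.03 0 0 0.004 0.062;0 0 0.045 0 0 0 0.062;0 0 0.045 0 0 0 0.062;0 0 0.025 0 0 0 0.062;0 0 0 0 0 0 0.062;0 0 0 0 0 0 0.04;0 0 0 0 0 0 0.028;0 0 0 0 0 0 0.028;0 0 0 0 0 0 0.028;0 0 0 0 0 0 0.028"

```text
time_s: 31.0
position: [0.4598, -0.0574, 0.0116]
tool_rot: [[0.97, 0.242, 0.003], [0.242, -0.97, -0.001], [0.002, 0.002, -1.0]]
ft_force: [-0.9, 0.6, 6.4]
grip_width: 0.0353
gripper_force: 40.8
```

```bash
python3 go.py 0.460 0.340 0.11 71.1
```

```text
t 31.0 p [ 0.4598 -0.0574  0.0116] psi 13.99 tilt 0.16 w 0.0353 F [-0.9  0.6  6.4]
shift [ 0.0965 -0.3854 -0.0988] turn z rad -0.9967 | shift horiz dist 0.397
```

move_arm:
  plan: "0 0 -0.03 0 0 0 0.028;0 0 -0.045 0 0 0 0.028;0.0075 -0.03 -0.03 0 0 0 0.028;0.0125 -0.05 0 0 0 0 0.028;0.0125 -0.05 0 0 0 0 0.028;0.0125 -0.05 0 0 0 0 0.028;0.0125 -0.05 0 0 0 0 0.028;0.0125 -0.05 0 0 0 0 0.028;0.0125 -0.05 0 0 0 0 0.028;0.01 -0.04 0 0 0 0 0.028;0.004 -0.0154 0 0 0 0 0.028;0 0 0 0 0 -0.13 0.028"

```text
time_s: 32.5
position: [0.4594, 0.3406, 0.1155]
tool_rot: [[0.929, 0.369, 0.0], [0.369, -0.929, -0.0], [0.0, 0.0, -1.0]]
ft_force: [-0.3, -0.9, -1.7]
grip_width: 0.0351
gripper_force: 40.4
```

move_arm:
  plan: "0 0 0 0 0 -0.17 0.028;0 0 0 0 0 -0.17 0.028;0 0 0 0 0 -0.17 0.028;0 0 0 0 0 -0.17 0.028;0 0 0 0 0 -0.13 0.028;0 0 0 0 0 -0.057 0.028;0 0 0 0 0 0 0.028;0 0 0 0 0 0 0.028"

```text
time_s: 33.5
position: [0.4598, 0.3397, 0.1155]
tool_rot: [[0.326, 0.946, 0.0], [0.946, -0.326, -0.0], [-0.0, 0.0, -1.0]]
ft_force: [0.3, -0.5, -0.5]
grip_width: 0.0354
gripper_force: 40.4
```

```bash
python3 go.py 0.460 0.340 0.0146 71.1
```

```text
t 33.5 p [0.4598 0.3397 0.1155] psi 71.0 tilt 0.0 w 0.0354 F [ 0.3 -0.5 -0.5]
shift [4.000e-04 1.000e-04 1.009e-01] turn z rad -0.0017 | shift horiz dist 0.0
```

move_arm:
  plan: "0 0 0.03 0 0 0 0.028;0 0 0.04 0 0 0 0.028;0 0 0.017 0 0 0 0.028;0 0 0.006 0 0 0 0.028;0 0 0.003 0 0 0 0.028;0 0 0.001 0 0 0 0.028;0 0 0.001 0 0 0 0.028;0 0 0 0 0 0 0.028;0 0 0 0 0 0 0.028"

```text
time_s: 34.62
position: [0.4598, 0.3401, 0.0175]
tool_rot: [[0.324, 0.946, 0.0], [0.946, -0.324, 0.0], [0.0, 0.0, -1.0]]
ft_force: [0.3, -0.8, -1.7]
grip_width: 0.0353
gripper_force: 40.4
```

move_arm:
  plan: "0 0 0.0015 0 0 0 0.028;0 0 0.001 0 0 0 0.028;0 0 0 0 0 0 0.028;0 0 0 0 0 0 0.028"

```text
time_s: 35.12
position: [0.4597, 0.3401, 0.0148]
tool_rot: [[0.324, 0.946, -0.0], [0.946, -0.324, -0.0], [-0.0, -0.0, -1.0]]
ft_force: [0.1, -1.1, -1.3]
grip_width: 0.0353
gripper_force: 40.4
```

Near the floor; release, rise, and retreat clear.

move_arm:
  plan: "0 0 0 0 0 0 0.045;0 0 0 0 0 0 0.05;0 0 0 0 0 0 0.052;0 0 -0.03 0 0 0 0.055;0 0 -0.05 0 0 0 0.055;0 0 -0.055 0 0 0 0.055;-0.05 0 0 0 0 0 0.055;-0.05 0 0 0 0 0 0.055;-0.05 0 0 0 0 0 0.055;-0.05 0 0 0 0 0 0.055;-0.05 0 0 0 0 0 0.055;0 0 0 0 0 0 0.055"

```text
time_s: 36.62
position: [0.378, 0.1016, 0.1501]
tool_rot: [[0.328, 0.945, 0.0], [0.945, -0.328, -0.0], [-0.0, 0.0, -1.0]]
ft_force: [-0.0, 0.6, 0.4]
grip_width: 0.0548
gripper_force: 0.0
```

Run:
```python
from h import *
im,d=viewer.get_image('top');P=world('top',d)
for n,x,y in [('hs',.462,.3395),('sq',.541,.35),('ch',.517,.283),('tr',.472,-.355),('tc',.481,-.283),('post',.567,.007),('relay',.669,.066)]:
    q=P[(np.hypot(P[:,0]-x,P[:,1]-y)<(.048 if n=='hs' else .04))&(P[:,2]>.02)&(P[:,2]<.08)];print(n,len(q),rect(q) if len(q) else '',np.percentile(q[:,2],[50,95]) if len(q) else '')
cv2.imwrite('pics/t6.png',cv2.resize(im[130:360,50:570,::-1],(800,354),interpolation=3))
im,d=viewer.get_image('side');cv2.imwrite('pics/s6.png',cv2.resize(im[150:460,140:520,::-1],(735,600),interpolation=3))
```

```text
hs 662 [460.8, 339.0, 84.5, 37.0, 71.8] [0.03578025 0.04053202]
sq 525 [540.2, 350.1, 39.7, 37.8, 88.8] [0.03648661 0.03953747]
ch 492 [516.5, 282.5, 40.0, 40.3, 76.3] [0.03589602 0.03929605]
tr 904 [472.3, -354.8, 55.0, 43.9, 82.3] [0.04735543 0.05141883]
tc 370 [480.6, -283.1, 27.8, 28.6, 80.9] [0.059851  0.0632033]
post 331 [566.4, 6.7, 32.3, 29.3, 88.2] [0.06258264 0.06644051]
relay 296 [668.9, 66.0, 28.3, 28.4, 47.2] [0.03565934 0.03862674]
```

View pics/t6.png

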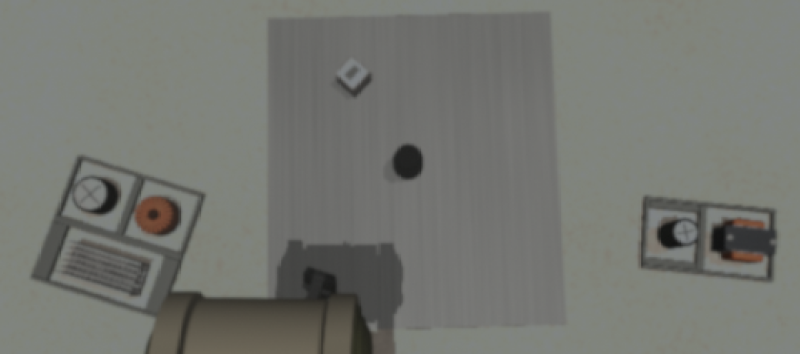

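View pics/s6.png

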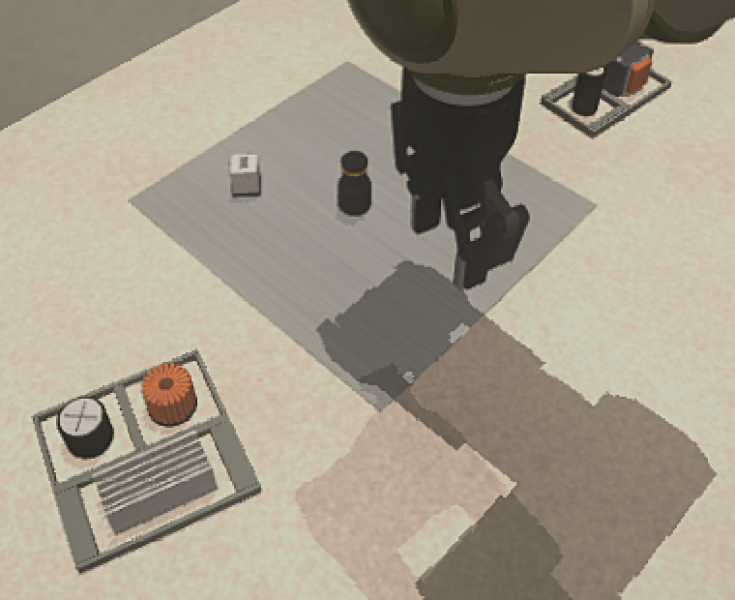

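All five parts are upright in their pockets, each within about 2 mm of centre. In the top view the heat sink is at about (105, 265), the squat capacitor at (95, 195), the choke at (157, 215), the tall capacitor at (680, 235) and the transformer at (748, 240). The relay and the post have not moved, and the arm is clear of everything.

```bash
python3 -c "
from rig import env
print(env.close_job())"
```

```text
the job is handed in; nothing more can be done
None
```

Both kits are made up and the job is handed in: all five parts measured upright within about 2 mm of their pocket centres, and the relay and board-holder post were not moved; the judging result was not shown.

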